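Set the herb house window stay on its end hole

TASK

The window of the herb house on the worktop is only ajar: lift its brass stay off the pin by the knob, push the window wider open with it, and lower the round hole nearest the knob over the pin until the bar lies flat again, then let go. The pin is not exactly where the keeper plate's middle is, so feel for it gently and do not force the bar onto it. Leave the other things where they stand.

Things in the scene. Friction and masses are not known exactly. Their poses are not given: they have to be found in the camera images.
- house: herb house: fixed light-wood and clear-pane box on the worktop, 160 mm deep (x), 320 mm wide (y), 150 mm high; origin at the centre of its underside, z up; the window side faces its own -x. The window, 220 mm wide, hangs on an upright hinge near the +y end and swings out to -x; it starts 20 degrees open. Its hinge is stiff (friction about 0.3 N m) and stays where put.
- sash_hinge (a point): point on the window's upright hinge axis, 150 mm above the worktop. The stay's pivot on the window circles this axis at 120 mm; seen from above the window opens clockwise.
- stay: window stay: flat brass bar, 20 mm wide, 5 mm thick, 255 mm long, level 8 mm above the house's top. Origin on its underside at its pivot on the window's top rail; x runs along the bar to the knob, z up. At the pivot it swings freely sideways and hinges freely upward; its weight (0.1 to 0.16 kg) brings it down to level, no lower. Pin and bar take at most 25 N between them.
- knob (a point): grip point of the round upright brass knob at the stay's free end, 228 mm from the pivot: 16 mm across, rising 28 mm above the bar's top face. The point is on the knob's axis, 15 mm above the bar's top face, 20 mm above its underside.
- slot (a point): centre of the stay's long slot (41 by 12 mm), 123 mm from the pivot, at the bar's underside; the pin stands in it at the start. A round 9.5 mm hole follows at 164 mm (not the one wanted).
- end_hole (a point): centre of the round 9.5 mm hole nearest the knob, 198 mm from the pivot and 30 mm from the knob's axis, at the bar's underside
- keeper: brass plate, 60 by 26 mm, on the house's top near the window, with the upright steel pin (7.5 mm thick, chamfered tip). Origin mid-plate, at the height where the seated bar's underside rests (158 mm above the worktop); the pin's tip is 12 mm higher. x: along its slot, along the stay within 6 degrees. The pin is clamped somewhere on this x axis, up to 14 mm either way; where is not measured: feel for it.
- soap_pump: amber pump bottle, 177 mm tall; a bystander; origin at the centre of its underside
- salt_shaker: glass salt shaker, 90 mm tall; a bystander; origin at the centre of its underside
- mug_a: cream mug, 100 mm tall; a bystander; origin at the centre of its underside
- pepper_mill: dark wooden pepper mill, 170 mm tall; a bystander; origin at the centre of its underside
- jar_beans: wire-clamp storage jar, 109 mm tall; a bystander; origin at the centre of its underside
- kitchen_timer: white wind-up timer, 54 mm tall; a bystander; origin at the centre of its underside
- pinch_bowl: white bowl, 105 mm across, 51 mm tall; a bystander; origin at the centre of its underside

How it is judged:
By the outcome, as a careful person would: the job done as asked, in the order asked, and still so for the second after the job is handed in, with the robot touching nothing.
It also fails if it takes over 64 s, if anything falls off the work surface, if the arm or the gripper's body presses on something with over 40 N, if the wrist force passes 120 N, or if a joint passes its speed limit or range.

ROBOT

A 6-joint arm with a two-finger parallel gripper is mounted at the origin on a cart in front of the work surface, level with it; the furniture and walls round the work are solid. World frame = base frame: x ahead of the robot, y to its left, z up, the work surface at z = 0. Lengths are in m, angles in rad, forces in N, time in s.
With the tool pointing down it reaches from about 0.35 to 0.775 m from the base axis. Payload 5.5 kg.
Tool frame: the origin (TCP) lies midway between the tips of the shut fingers; the grasp point (between the pads) lies env.tcp_to_grasp behind it (env.tcp_to_grasp is the distance from the TCP to the grasp point, in m); z points along the fingers, y is the direction in which the jaws open and shut (so a half turn about z gives the same grasp; the last joint's range is limited). The gripper opens to 85 mm and grips with 20 to 120 N. Pads are 22 mm wide; open, the fingers measure 114 mm over their backs; the gripper's body (76 mm by 85 mm) begins 54 mm behind the grasp point. The pads swing forward as they close: fully open they stand 13 mm farther back than shut.
Start: joints at [-1.375, 0.313, 0.046, 1.304, 0, 1.431], TCP at [0.189, -0.543, 0.194] pointing down, gripper open.
Joint ranges: [-2.76, 2.76], [-0.86, 1.69], [-1.03, 1.26], [-2.2, 2.34], [-1.47, 1.5], [-3.14, 3.14]. Speed limits (rad/s): [2.57, 2.57, 3.14, 3.14, 3.14, 3.14].

INTERFACE

Orientations are given as a unit quaternion [w, x, y, z].
In Python, from workcell import env gives the robot as it stands.
- The arm moves only by the shell command python3 -m handwheel 'ROWS' [OPENING] [FORCE]. ROWS is JSON, a list of rows, each an object of numbers: "dx", "dy", "dz": the shift along the tool's x, y, z normalised to -1 to 1, where 1 is 20 mm; "roll": the turn about the tool's z normalised to -1 to 1, where 1 is 6 degrees. In form: [{"dx": .., "dy": .., "dz": .., "roll": ..}, ...]. A call has 1 to 8 rows; each row shifts and turns the commanded pose from where the row before left it, along the tool's axes as they then stand; what a row does not reach is not made up. A row lasts 1/12 s, in which the tool goes at most 41.7 mm and 7.16 degrees, less where a joint would pass 70% of its speed; a pose out of reach is approached as far as the arm can. A call with a number of a shift or a turn outside -1 to 1 is refused whole. A call with a gripper value outside its range is refused whole. OPENING is the closure in counts, from 0 (fully open) to 255 (shut), set as the call begins (- or left out, the last holds). The fingers move at their own pace and stop on an object; FORCE is the grip in N (left out, the last holds). Time passes only in rows, so rows that do not move let the fingers close. It gives the time, the measured TCP pose, the force and the opening at its end, in the units of the state.
- env.get_state(): the state, without advancing time (a new reading comes with each control period).
- env.read_camera(name): name is "scene" or "top" or "wrist"; returns the picture (400x640x3 uint8, blue, green, red); there is no depth.
- env.calibration(name): a dict with "fx", "fy", "cx", "cy" (pixels), "k1" (the pictures are not rectified: a ray, as slopes to the right and down, at radius r is drawn at 1 + k1 r^2 times it, then the intrinsics apply), "R" (3x3) and "t" (3): a world point X has camera coordinates R X + t. Camera axes: x right, y down, z forward; pixel columns grow to the right and rows downward; lengths in m; the calibration is good to about 2 mm. A picture is of the moment at which its call begins: read the wrist's pose just before it. calibration takes no time and is no camera call; for the wrist camera it gives the pose at the moment of the call.
- env.hand_in(): hands the job in, once; it reports no verdict.
The state is a dict: "clock": time; "joint_pos": joint angles; "qvel": joint speeds; "tau": joint torques, N m; "tcp_pos": TCP position; "orientation": TCP orientation; "wrist_force": force on the tool from outside, world axes, zero at the start; "ft_torque": the same for the moment, N m; "finger_gap": finger opening in m.
Only numpy, scipy, OpenCV 4.12 (cv2) and the standard library are available. Lean on these libraries where they do the work, as an engineer would, in place of code of your own. Each camera call takes 0.05 s, during which the arm holds its last target.

## Working session

There is one attempt and no reset: what is moved stays moved. The work goes in short steps, Python scripts to look and compute and a shell command to move; the robot and the scene stay as the last step left them, time stands still between calls to the robot, and variables do not carry over. Pictures are saved under pics/ and viewed, and the job is handed in when it is done.

```bash
ls; mkdir -p pics
python3 - <<'E'
from workcell import env
import cv2
print(env.get_state()); print(env.tcp_to_grasp)
for n in ("scene","top","wrist"):
    c=env.calibration(n); print(n,c)
    cv2.imwrite(f"pics/{n}0.png",env.read_camera(n))
E
```

```text
pics
{'clock': 0.0, 'joint_pos': array([-1.37460495e+00,  3.13978818e-01,  4.49841250e-02,  1.30356123e+00,
       -2.63449292e-05,  1.43124158e+00]), 'qvel': array([-1.36015997e-03,  6.94902051e-04,  1.06962360e-03,  1.62796498e-03,
       -1.43783360e-04,  7.39779482e-05]), 'tau': array([ 1.25758594e-03, -4.80627036e+01,  2.98532170e+01,  1.93453190e-02,
       -2.41863745e-05,  1.29872143e-05]), 'tcp_pos': array([ 0.18934445, -0.54233916,  0.19272328]), 'orientation': array([-8.79073492e-04,  9.85941994e-01,  1.67085636e-01, -3.80782835e-05]), 'wrist_force': array([-0.12117486, -0.21995585, -0.03597591]), 'ft_torque': array([-0.03731353, -0.00891863,  0.05431104]), 'finger_gap': 0.0854144349987762}
0.0187
scene {'fx': 402.8345062586695, 'fy': 402.8345062586695, 'cx': 320.0733139955106, 'cy': 195.6269941000381, 'k1': -0.0960639876520353, 'R': array([[ 0.95809282, -0.28623982,  0.01117598],
       [-0.24114311, -0.82697692, -0.50789681],
       [ 0.15462257,  0.48391728, -0.86134542]]), 't': array([-0.45631862,  0.23289844,  1.29436347])}
top {'fx': 442.3343906896274, 'fy': 442.3343906896274, 'cx': 323.9393588526559, 'cy': 193.32772094616007, 'k1': -0.08424177675712458, 'R': array([[-0.13521817, -0.99081174, -0.00285234],
       [-0.96619093,  0.13249485, -0.22117913],
       [ 0.2195248 , -0.02715153, -0.97522903]]), 't': array([0.10035461, 0.53384248, 1.26326673])}
wrist {'fx': 344.02974134403934, 'fy': 344.02974134403934, 'cx': 317.70567330988825, 'cy': 202.55844648295206, 'k1': -0.021742096565948554, 'R': array([[ 0.3307382 , -0.94371801, -0.00292599],
       [-0.90317022, -0.31742377,  0.28900813],
       [-0.27367096, -0.09294336, -0.95732217]]), 't': array([-0.57512549, -0.03889122,  0.37891439])}
```

View pics/scene0.png

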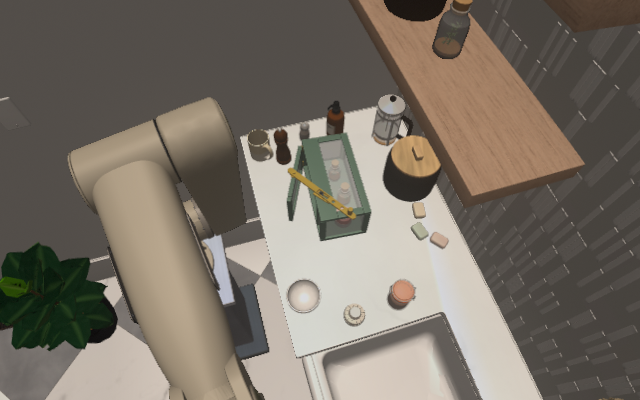

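View pics/top0.png

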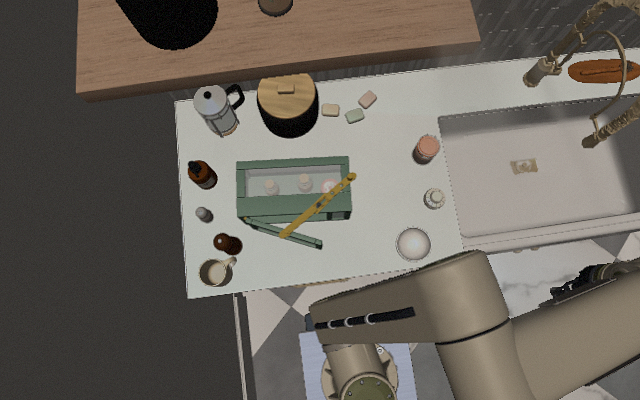

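View pics/wrist0.png

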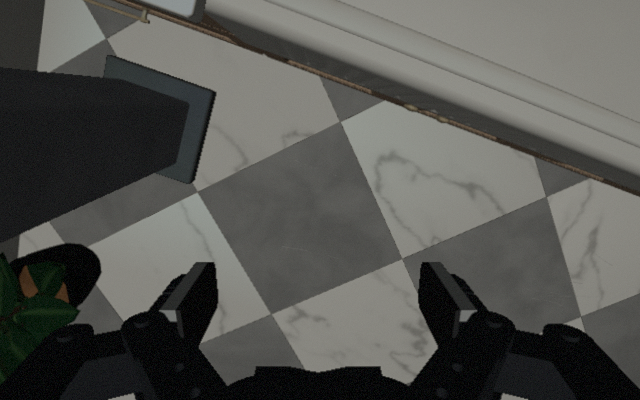

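```bash
cat > h.py <<'E'
import numpy as np, cv2
from workcell import env
def ray(c,u,v):
    d=np.array([(u-c['cx'])/c['fx'],(v-c['cy'])/c['fy']]); s=d.copy()
    for _ in range(20): s=d/(1+c['k1']*(s@s))
    R=np.array(c['R']);t=np.array(c['t'])
    return -R.T@t, R.T@np.array([s[0],s[1],1])
def onz(c,u,v,z):
    o,d=ray(c,u,v); return o+d*(z-o[2])/d[2]
def proj(c,X):
    p=np.array(c['R'])@np.array(X)+np.array(c['t']); s=p[:2]/p[2]; k=1+c['k1']*(s@s)
    return np.array([c['cx']+c['fx']*s[0]*k,c['cy']+c['fy']*s[1]*k])
def tri(c1,p1,c2,p2):
    o1,d1=ray(c1,*p1);o2,d2=ray(c2,*p2)
    s=np.linalg.lstsq(np.c_[d1,-d2],o2-o1,rcond=None)[0]
    a,b=o1+s[0]*d1,o2+s[1]*d2
    return (a+b)/2,np.linalg.norm(a-b)
E
python3 - <<'E'
import cv2
a=cv2.imread('pics/top0.png')[140:265,225:375]; cv2.imwrite('pics/topz.png',cv2.resize(a,None,fx=5,fy=4.8 and 5,interpolation=2)[:600])
b=cv2.imread('pics/scene0.png')[125:245,265:385]; cv2.imwrite('pics/scenez.png',cv2.resize(b,None,fx=5,fy=5,interpolation=2))
E
```

```text
(no output)
```

View pics/topz.png

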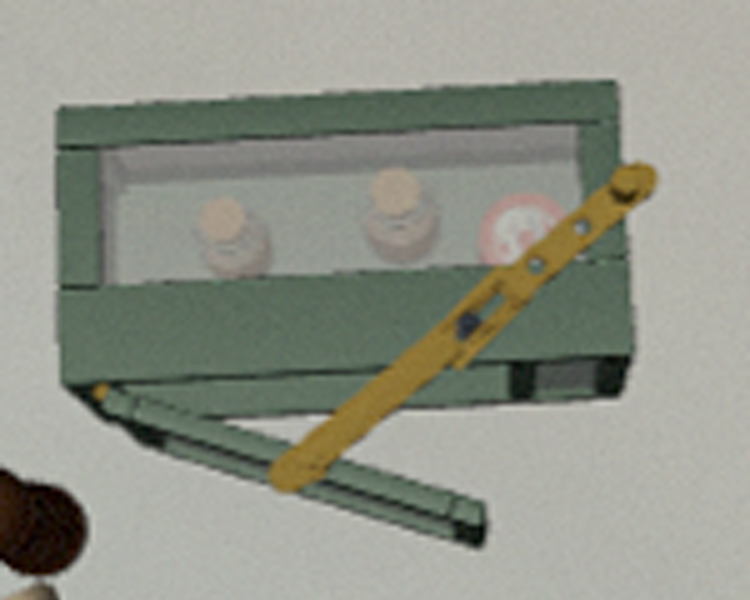

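View pics/scenez.png

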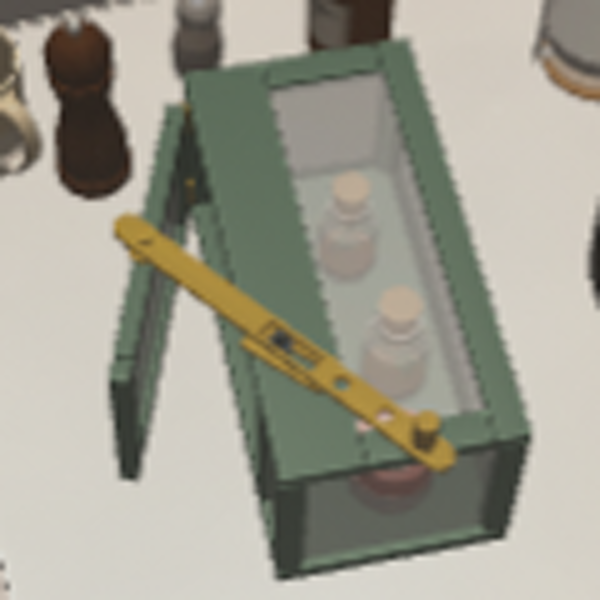

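Run:
```python
from h import *
T=env.calibration('top');S=env.calibration('scene')
t=lambda u,v:(225+(u+.5)/5-.5,140+(v+.5)/5-.5)
s=lambda u,v:(265+(u+.5)/5-.5,125+(v+.5)/5-.5)
pts=dict(pin=((469,322),(284,340),.170),hole2=((582,227),(385,414),.163),hole1=((536,264),(342,382),.163),
 knobtop=((637,175),(428,418),.191),hingepin=((101,391),(186,107),.150),tipPivot=((272,478),(118,222),.163),tipKnob=((655,180),(452,463),.163))
for k,(a,b,z) in pts.items():
    x,e=tri(T,t(*a),S,s(*b)); print(k,x.round(4),round(e,4),'T@z',onz(T,*t(*a),z).round(4),'S@z',onz(S,*s(*b),z).round(4))
```

```text
pin [0.4926 0.049  0.1628] 0.0016 T@z [0.4903 0.0491 0.17  ] S@z [0.492  0.0451 0.17  ]
hole2 [ 0.5363 -0.0198  0.1653] 0.001 T@z [ 0.5363 -0.02    0.163 ] S@z [ 0.5373 -0.0186  0.163 ]
hole1 [0.5182 0.0083 0.1666] 0.0 T@z [0.519  0.0081 0.163 ] S@z [0.5189 0.0102 0.163 ]
knobtop [ 0.5506 -0.0503  0.2064] 0.0005 T@z [ 0.5543 -0.0518  0.191 ] S@z [ 0.5547 -0.0426  0.191 ]
hingepin [0.4854 0.2563 0.1431] 0.0016 T@z [0.4833 0.2552 0.15  ] S@z [0.485  0.2513 0.15  ]
tipPivot [0.4188 0.1659 0.1608] 0.0049 T@z [0.421  0.1658 0.163 ] S@z [0.4161 0.164  0.163 ]
tipKnob [ 0.5608 -0.0638  0.166 ] 0.008 T@z [ 0.5574 -0.064   0.163 ] S@z [ 0.5656 -0.0619  0.163 ]
```

Run:
```python
from h import *
from scipy.spatial.transform import Rotation as Ro
s=env.get_state();q=s['orientation'];R=Ro.from_quat(np.r_[q[1:],q[0]]).as_matrix();print(R.round(3))
W=env.calibration('wrist');c=-W['R'].T@W['t'];print('cam in tool',R.T@(c-s['tcp_pos']), 'fwd in tool',R.T@W['R'][2])
T=env.calibration('top');print('topcam',-T['R'].T@T['t'])
im=cv2.imread('pics/top0.png');h=cv2.cvtColor(im,cv2.COLOR_BGR2HSV)
m=cv2.inRange(h,(15,120,60),(32,255,255));m[:150]=0;m[260:]=0;m[:,:270]=0;m[:,370:]=0
v,u=np.nonzero(m);P=np.array([onz(T,a,b,.163)[:2] for a,b in zip(u,v)])
l=cv2.fitLine(P.astype(np.float32),cv2.DIST_HUBER,0,1e-4,1e-4).ravel();d=l[:2]*np.sign(l[0]);print(len(u),d,np.degrees(np.arctan2(d[1],d[0])),l[2:])
k=(P-l[2:])@d; w=(P-l[2:])@np.array([-d[1],d[0]]);print(k.min(),k.max(),np.percentile(w,[1,99]))
for n,X in dict(h2=(.5363,-.02),h1=(.519,.0081),pin=(.4903,.0491)).items():
  r=np.array(X)-l[2:];print(n,r@d,r@[-d[1],d[0]])
```

```text
[[ 0.944  0.33  -0.   ]
 [ 0.33  -0.944  0.001]
 [ 0.    -0.001 -1.   ]]
cam in tool [ 0.07299837  0.00134645 -0.1794949 ] fwd in tool [-2.89226837e-01 -8.48809306e-04  9.57260213e-01]
topcam [0.25204515 0.06300077 1.35033545]
660 [ 0.5457847  -0.83792543] -56.921696 [0.48785257 0.0545807 ]
-0.13078898000267877 0.13916987333704275 [-0.01336802  0.01159134]
h2 0.08893492990169684 -0.00010967469864385255
h1 0.05594714968834082 0.0007307656938503667
pin 0.0059281856599823594 -0.0009405210798312763
```

```bash
python3 -m handwheel '[{"dz":-1,"roll":-1},{"dz":-1,"roll":-1},{"dz":-1,"roll":-1},{"dz":-1,"roll":-1},{"dz":-1,"roll":-1},{"roll":-1},{"roll":-1},{"roll":-1}]' 0 30; python3 -m handwheel '[{"roll":-1},{"roll":-1},{"roll":-1},{"roll":-1},{"roll":-1},{"roll":-1},{"roll":-1},{"roll":-1}]'
python3 - <<'E'
from h import *
from scipy.spatial.transform import Rotation as Ro
s=env.get_state();q=s['orientation'];R=Ro.from_quat(np.r_[q[1:],q[0]]).as_matrix();print(R.round(3),np.degrees(np.arctan2(R[1,0],R[0,0])))
g=np.array([.553,-.0454,.30]);print(R.T@(g-s['tcp_pos'])/.02)
for H,P in(((.4833,.2552),(.4903,.0491)),((.4846,.256),(.4915,.048))):
  H=np.array(H);P=np.array(P)
  for th in np.radians(np.arange(-125,-185,-.5)):
    v=H+.12*np.array([np.cos(th),np.sin(th)])
    if np.hypot(*(v-P))>.198:
      d=(P-v)/np.hypot(*(P-v));print(np.degrees(th),v,d,np.degrees(np.arctan2(d[1],d[0])),'knob',v+.228*d);break
E
```

```text
[[ 0.944  0.33  -0.   ]
 [ 0.33  -0.944  0.001]
 [ 0.    -0.001 -1.   ]] 19.23866031523892
[ 25.35578358 -17.48171956  -5.32541799]
-157.5 [0.37243446 0.20927799] [ 0.59267636 -0.80544071] -53.65283824742328 knob [0.50756467 0.02563751]
-156.5 [0.37455279 0.20815011] [ 0.58973528 -0.80759662] -53.861775002592005 knob [0.50901243 0.02401808]invalid input at $[0]: expected keys dx, dy, dz, roll
invalid input at $[0]: expected keys dx, dy, dz, roll
```

```bash
python3 -m handwheel '[{"dx":0,"dy":0,"dz":-1,"roll":-1},{"dx":0,"dy":0,"dz":-1,"roll":-1},{"dx":0,"dy":0,"dz":-1,"roll":-1},{"dx":0,"dy":0,"dz":-1,"roll":-1},{"dx":0,"dy":0,"dz":-1,"roll":-1},{"dx":0,"dy":0,"dz":0,"roll":-1},{"dx":0,"dy":0,"dz":0,"roll":-1},{"dx":0,"dy":0,"dz":0,"roll":-1}]' 0 30; python3 -m handwheel '[{"dx":0,"dy":0,"dz":0,"roll":-1},{"dx":0,"dy":0,"dz":0,"roll":-1},{"dx":0,"dy":0,"dz":0,"roll":-1},{"dx":0,"dy":0,"dz":0,"roll":-1},{"dx":0,"dy":0,"dz":0,"roll":-1},{"dx":0,"dy":0,"dz":0,"roll":-1},{"dx":0,"dy":0,"dz":0,"roll":-1},{"dx":0,"dy":0,"dz":0,"roll":-1}]'
cat > g.py <<'E'
import sys
from h import *
from scipy.spatial.transform import Rotation as Ro
s=env.get_state();q=s['orientation'];R=Ro.from_quat(np.r_[q[1:],q[0]]).as_matrix();print('t',s['clock'],'tcp',s['tcp_pos'].round(4),'ang',np.degrees(np.arctan2(R[1,0],R[0,0])).round(2),'F',s['wrist_force'].round(2),'gap',s['finger_gap'].round(4))
if len(sys.argv)>1:
  g=np.array([float(a) for a in sys.argv[1:4]]);print('units',(R.T@(g-s['tcp_pos'])/.02).round(3))
E
python3 g.py .553 -.0454 .30
```

```text
clock: 0.82
tcp_pos: [0.1895, -0.5431, 0.2938]
orientation: [0.0, 0.831, 0.556, -0.0]
wrist_force: [0.4, -0.3, -0.6]
finger_gap: 0.0853
clock: 1.48
tcp_pos: [0.1894, -0.5427, 0.2932]
orientation: [-0.0, 0.533, 0.846, 0.0]
wrist_force: [-0.4, 0.5, -0.7]
finger_gap: 0.0855Traceback (most recent call last):
  File "g.py", line 4, in <module>
    s=env.get_state();q=s['orientation'];R=Ro.from_quat(np.r_[q[1:],q[0]]).as_matrix();print('t',s['clock'],'tcp',s['tcp_pos'].round(4),'ang',np.degrees(np.arctan2(R[1,0],R[0,0])).round(2),'F',s['wrist_force'].round(2),'gap',s['finger_gap'].round(4))
                                                                                                                                                                                                                                 ^^^^^^^^^^^^^^^^^^^^^
AttributeError: 'float' object has no attribute 'round'
```

```bash
sed -i "s/s\['finger_gap'\].round(4)/round(s['finger_gap'],4)/" g.py; python3 -m handwheel '[{"dx":0,"dy":0,"dz":0,"roll":-1},{"dx":0,"dy":0,"dz":0,"roll":-0.2}]'; python3 g.py .553 -.0454 .30
```

```text
clock: 1.65
tcp_pos: [0.1894, -0.5428, 0.2932]
orientation: [-0.0, 0.48, 0.877, 0.0]
wrist_force: [0.4, 0.2, -0.2]
finger_gap: 0.0852
t 1.65 tcp [ 0.1894 -0.5428  0.2932] ang 122.62 F [ 0.36  0.23 -0.18] gap 0.0852
units [11.144 28.717 -0.324]
```

```bash
R='{"dx":0.39,"dy":1,"dz":0,"roll":0}'; echo skip >/dev/null
python3 -m handwheel '[{"dx":0.39,"dy":1,"dz":0,"roll":0},{"dx":0.39,"dy":1,"dz":0,"roll":0},{"dx":0.39,"dy":1,"dz":0,"roll":0},{"dx":0.39,"dy":1,"dz":0,"roll":0},{"dx":0.39,"dy":1,"dz":0,"roll":0},{"dx":0.39,"dy":1,"dz":0,"roll":0},{"dx":0.39,"dy":1,"dz":0,"roll":0},{"dx":0.39,"dy":1,"dz":0,"roll":0}]'
python3 -m handwheel '[{"dx":0.39,"dy":1,"dz":0,"roll":0},{"dx":0.39,"dy":1,"dz":0,"roll":0},{"dx":0.39,"dy":1,"dz":0,"roll":0},{"dx":0.39,"dy":1,"dz":0,"roll":0},{"dx":0.39,"dy":1,"dz":0,"roll":0},{"dx":0.39,"dy":1,"dz":0,"roll":0},{"dx":0.39,"dy":1,"dz":0,"roll":0},{"dx":0.39,"dy":1,"dz":0,"roll":0}]'
python3 -m handwheel '[{"dx":0.39,"dy":1,"dz":0,"roll":0},{"dx":0.39,"dy":1,"dz":0,"roll":0},{"dx":0.39,"dy":1,"dz":0,"roll":0},{"dx":0.39,"dy":1,"dz":0,"roll":0},{"dx":0.39,"dy":1,"dz":0,"roll":0},{"dx":0.39,"dy":1,"dz":0,"roll":0},{"dx":0.39,"dy":1,"dz":0,"roll":0},{"dx":0.39,"dy":1,"dz":0,"roll":0}]'
python3 g.py .553 -.0454 .30
```

```text
clock: 2.32
tcp_pos: [0.2914, -0.4034, 0.2934]
orientation: [-0.0, 0.483, 0.876, 0.0]
wrist_force: [0.8, 1.3, 0.3]
finger_gap: 0.0851
clock: 2.98
tcp_pos: [0.393, -0.2649, 0.2935]
orientation: [-0.0, 0.483, 0.876, 0.0]
wrist_force: [0.8, -0.6, -0.3]
finger_gap: 0.0854
clock: 3.65
tcp_pos: [0.4946, -0.1265, 0.2935]
orientation: [-0.0, 0.482, 0.876, -0.0]
wrist_force: [0.3, -0.9, -0.6]
finger_gap: 0.0858
t 3.65 tcp [ 0.4946 -0.1265  0.2935] ang 122.31 F [ 0.31 -0.91 -0.55] gap 0.0858
units [ 1.864  4.636 -0.328]
```

```bash
python3 -m handwheel '[{"dx":0.35,"dy":1,"dz":0,"roll":0},{"dx":0.35,"dy":1,"dz":0,"roll":0},{"dx":0.35,"dy":1,"dz":0,"roll":0},{"dx":0.35,"dy":0.8,"dz":0,"roll":0},{"dx":0,"dy":0,"dz":0,"roll":0},{"dx":0,"dy":0,"dz":0,"roll":0}]'
python3 g.py .553 -.0454 .30
python3 - <<'E'
from h import *
import pickle
pickle.dump(env.calibration('wrist'),open('w1.pkl','wb'));cv2.imwrite('pics/wrist1.png',env.read_camera('wrist'))
E
```

```text
clock: 4.15
tcp_pos: [0.5433, -0.0624, 0.2931]
orientation: [-0.0, 0.481, 0.877, -0.0]
wrist_force: [0.1, 0.5, 0.2]
finger_gap: 0.0855
t 4.15 tcp [ 0.5433 -0.0624  0.2931] ang 122.46 F [0.14 0.47 0.23] gap 0.0855
units [ 0.459  0.864 -0.345]
```

View pics/wrist1.png

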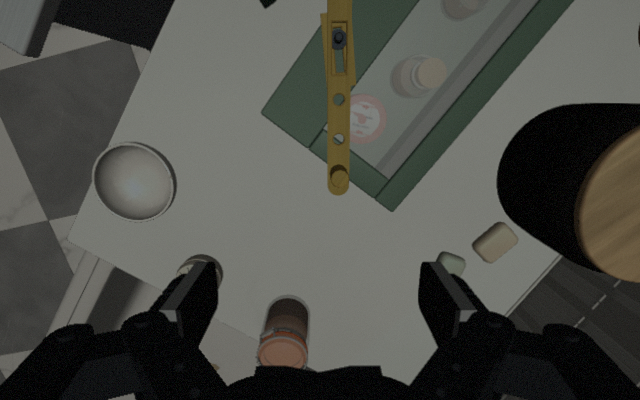

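Run:
```python
import cv2
a=cv2.imread('pics/wrist1.png')[0:200,280:400]; cv2.imwrite('pics/w1z.png',cv2.resize(a,None,fx=3,fy=3,interpolation=2))
b=cv2.imread('pics/wrist1.png')[0:100,290:390]; cv2.imwrite('pics/w1y.png',cv2.resize(b,None,fx=6,fy=6,interpolation=2))
```

```text
(no output)
```

View pics/w1z.png

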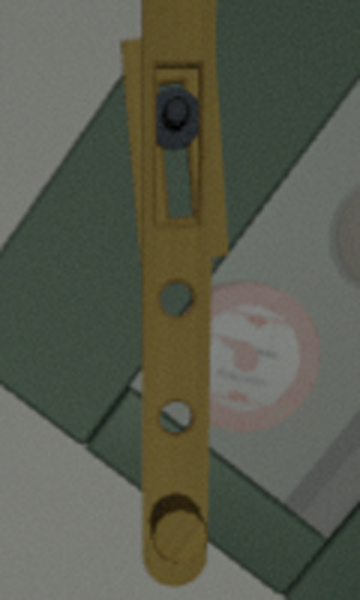

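View pics/w1y.png

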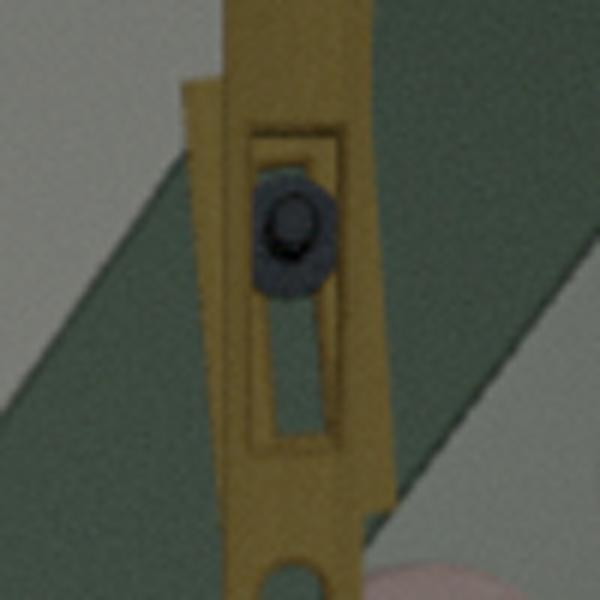

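Run:
```python
from h import *
import pickle
W=pickle.load(open('w1.pkl','rb'))
z3=lambda u,v:(280+(u+.5)/3-.5,(v+.5)/3-.5); z6=lambda u,v:(290+(u+.5)/6-.5,(v+.5)/6-.5)
P={}
for n,p,z in (('pin',z6(293,219),.170),('h1',z3(177,297),.163),('h2',z3(176,417),.163),('knob',z3(180,537),.191),('slotN',z6(297,130),.163),('slotF',z6(297,447),.163),('barL',z6(222,300),.163),('barR',z6(381,300),.163),
  ('kTL',z6(183,83),.156),('kBR',z6(395,508),.156)):
  P[n]=onz(W,*p,z);print(n,P[n].round(4))
d=P['h1']-P['h2'];print('h1-h2',np.linalg.norm(d),np.degrees(np.arctan2(d[1],d[0])));print('h2-knob',np.linalg.norm((P['knob']-P['h2'])[:2]));d=P['slotN']-P['h2'];print(np.linalg.norm(d),np.degrees(np.arctan2(d[1],d[0])))
u=P['slotN']-P['h2'];u/=np.linalg.norm(u);print('along: knob',(P['knob']-P['h2'])[:2]@u[:2],'pin',(P['pin']-P['h2'])[:2]@u[:2],'lat',np.cross(u[:2],(P['pin']-P['h2'])[:2]))
print('keeper mid',(P['kTL']+P['kBR'])/2)
```

```text
pin [0.4912 0.0486 0.17  ]
h1 [0.5184 0.0085 0.163 ]
h2 [ 0.5371 -0.0202  0.163 ]
knob [ 0.5533 -0.0456  0.191 ]
slotN [0.4852 0.0594 0.163 ]
slotF [0.5077 0.0254 0.163 ]
barL [0.4883 0.0358 0.163 ]
barR [0.5069 0.0477 0.163 ]
kTL [0.4682 0.0572 0.156 ]
kBR [0.5244 0.0267 0.156 ]
h1-h2 0.034208418613881394 122.99853372201467
h2-knob 0.030141484975045398
0.09499690653799243 123.09392948477064
along: knob -0.03014053111811295 pin 0.08271232302262331 lat 0.0008630184260874918
keeper mid [0.4963003  0.04193797 0.156     ]<stdin>:10: DeprecationWarning: Arrays of 2-dimensional vectors are deprecated. Use arrays of 3-dimensional vectors instead. (deprecated in NumPy 2.0)
```

```bash
python3 -m handwheel '[{"dx":0.46,"dy":0.87,"dz":0.5,"roll":-0.1},{"dx":0,"dy":0,"dz":1,"roll":0},{"dx":0,"dy":0,"dz":1,"roll":0},{"dx":0,"dy":0,"dz":1,"roll":0},{"dx":0,"dy":0,"dz":1,"roll":0},{"dx":0,"dy":0,"dz":0,"roll":0},{"dx":0,"dy":0,"dz":0,"roll":0}]'; python3 g.py .5533 -.0456 .168
```

```text
clock: 4.78
tcp_pos: [0.5517, -0.0466, 0.2031]
orientation: [-0.001, 0.478, 0.879, -0.0]
wrist_force: [-0.5, -0.9, 1.0]
finger_gap: 0.0855
t 4.7833 tcp [ 0.5517 -0.0466  0.2031] ang 122.93 F [-0.52 -0.9   0.98] gap 0.0855
units [-0.003  0.097  1.754]
```

```bash
python3 -m handwheel '[{"dx":0,"dy":0.08,"dz":0.7,"roll":0},{"dx":0,"dy":0,"dz":0.7,"roll":0},{"dx":0,"dy":0,"dz":0.3,"roll":0},{"dx":0,"dy":0,"dz":0,"roll":0},{"dx":0,"dy":0,"dz":0,"roll":0}]'; python3 g.py .5533 -.0456 .168
python3 - <<'E'
from h import *
cv2.imwrite('pics/wrist2.png',env.read_camera('wrist'))
E
```

```text
clock: 5.2
tcp_pos: [0.5547, -0.0455, 0.1707]
orientation: [0.001, 0.477, 0.879, 0.0]
wrist_force: [-0.2, -0.4, 0.2]
finger_gap: 0.0853
t 5.2 tcp [ 0.5547 -0.0455  0.1707] ang 123.01 F [-0.18 -0.43  0.17] gap 0.0853
units [ 0.032 -0.062  0.133]
```

View pics/wrist2.png

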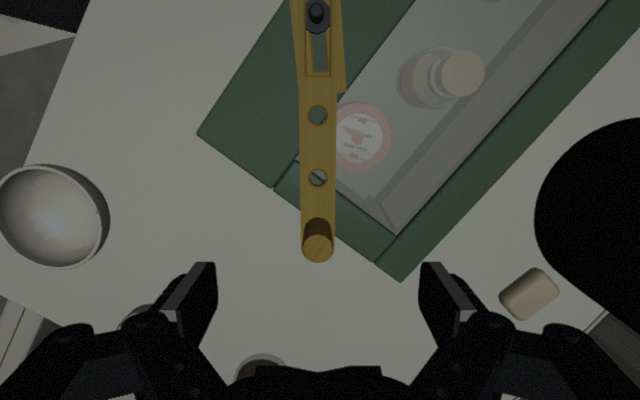

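```bash
python3 -m handwheel '[{"dx":0,"dy":0,"dz":0.1,"roll":0},{"dx":0,"dy":0,"dz":0,"roll":0},{"dx":0,"dy":0,"dz":0,"roll":0},{"dx":0,"dy":0,"dz":0,"roll":0},{"dx":0,"dy":0,"dz":0,"roll":0},{"dx":0,"dy":0,"dz":0,"roll":0},{"dx":0,"dy":0,"dz":0,"roll":0},{"dx":0,"dy":0,"dz":0,"roll":0}]' 255 30;python3 -m handwheel '[{"dx":0,"dy":0,"dz":0,"roll":0},{"dx":0,"dy":0,"dz":0,"roll":0},{"dx":0,"dy":0,"dz":0,"roll":0},{"dx":0,"dy":0,"dz":0,"roll":0}]'; python3 g.py .5533 -.0456 .168
python3 - <<'E'
from h import *
cv2.imwrite('pics/wrist3.png',env.read_camera('wrist'))
E
```

```text
clock: 5.92
tcp_pos: [0.5544, -0.0451, 0.1676]
orientation: [0.0, 0.477, 0.879, -0.0]
wrist_force: [-0.1, 0.1, 0.1]
finger_gap: -0.0001
clock: 6.25
tcp_pos: [0.5544, -0.0451, 0.1676]
orientation: [0.0, 0.477, 0.879, -0.0]
wrist_force: [-0.4, 0.3, -0.5]
finger_gap: 0.0002
t 6.25 tcp [ 0.5544 -0.0451  0.1676] ang 123.04 F [-0.38  0.26 -0.48] gap 0.0002
units [ 0.007 -0.059 -0.022]
```

View pics/wrist3.png

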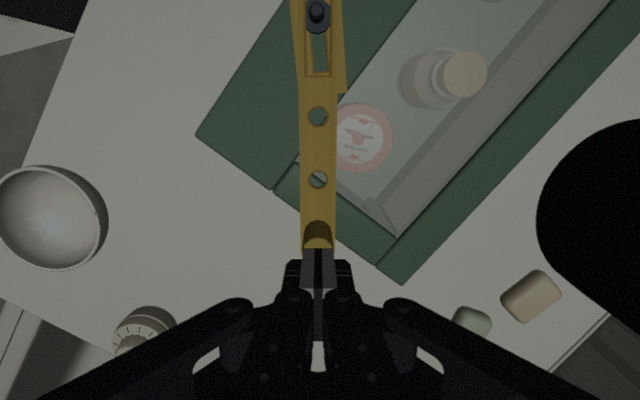

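```bash
python3 - <<'E'
from h import *
W=env.calibration('wrist');s=env.get_state();p=s['tcp_pos']
print('tcp',proj(W,p),'grasp',proj(W,p+[0,0,.0187]))
for k,X in dict(knobtop=(.5533,-.0456,.191),knobbase=(.5533,-.0456,.163),h2=(.5371,-.0202,.163)).items(): print(k,proj(W,X))
for n,p,z in (('h1',(318,116),.163),('h2',(318,180),.163),('pin',(317,12),.170)): print(n,onz(W,*p,z).round(4))
E
python3 - <<'E'
import cv2
a=cv2.imread('pics/wrist3.png')[190:290,260:380]; cv2.imwrite('pics/w3z.png',cv2.resize(a,None,fx=5,fy=5,interpolation=2))
E
```

```text
tcp [319.08298019 234.17030031] grasp [319.20065082 247.96601999]
knobtop [316.86843325 251.60986998]
knobbase [317.01305317 230.91278929]
h2 [317.54218394 179.51452585]
h1 [0.5188 0.0083 0.163 ]
h2 [ 0.5375 -0.0203  0.163 ]
pin [0.4926 0.0476 0.17  ]
```

View pics/w3z.png

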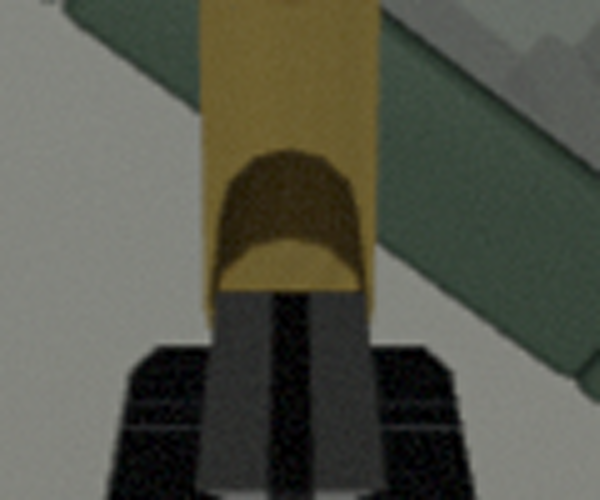

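Run:
```python
from h import *
a=env.read_camera('scene');cv2.imwrite('pics/scene4.png',a)
cv2.imwrite('pics/scene4z.png',cv2.resize(a[100:250,230:430],None,fx=4,fy=4,interpolation=2))
S=env.calibration('scene');p=env.get_state()['tcp_pos'];print((proj(S,p)-[230,100])*4,(proj(S,p+[0,0,.04])-[230,100])*4)
```

```text
[479.1384151  450.67233582] [483.22889096 424.93060472]
```

View pics/scene4z.png

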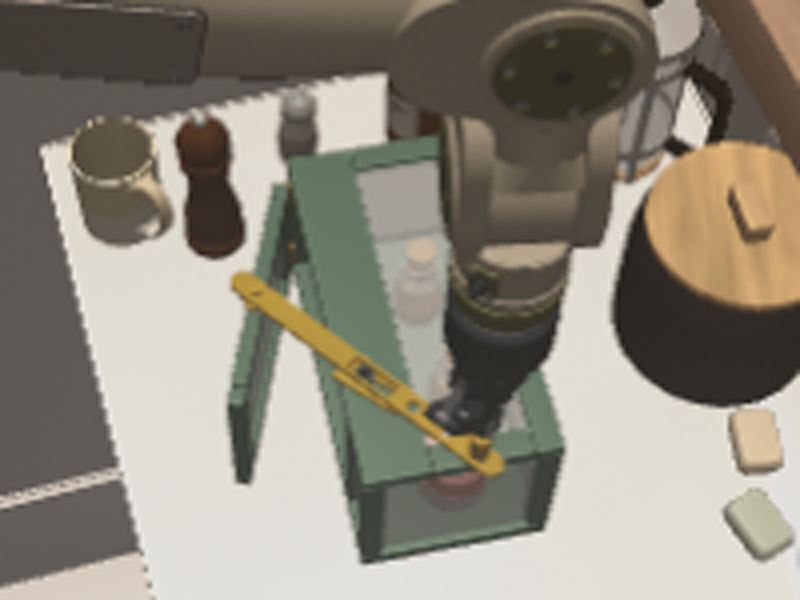

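```bash
python3 -m handwheel '[{"dx":0,"dy":0,"dz":-0.2,"roll":0},{"dx":0,"dy":0,"dz":0,"roll":0},{"dx":0,"dy":0,"dz":0,"roll":0},{"dx":0,"dy":0,"dz":0,"roll":0},{"dx":0,"dy":0,"dz":0,"roll":0},{"dx":0,"dy":0,"dz":0,"roll":0},{"dx":0,"dy":0,"dz":0,"roll":0},{"dx":0,"dy":0,"dz":0,"roll":0}]' 150 30; python3 g.py
python3 - <<'E'
from h import *
a=env.read_camera('wrist');cv2.imwrite('pics/wrist5.png',a);cv2.imwrite('pics/wrist5z.png',cv2.resize(a[180:330,220:420],None,fx=4,fy=4,interpolation=2))
E
```

```text
clock: 7.02
tcp_pos: [0.5543, -0.0451, 0.1715]
orientation: [0.0, 0.477, 0.879, -0.0]
wrist_force: [1.0, -0.7, -0.0]
finger_gap: 0.035
t 7.0167 tcp [ 0.5543 -0.0451  0.1715] ang 123.04 F [ 1.03 -0.72 -0.02] gap 0.035
```

View pics/wrist5z.png

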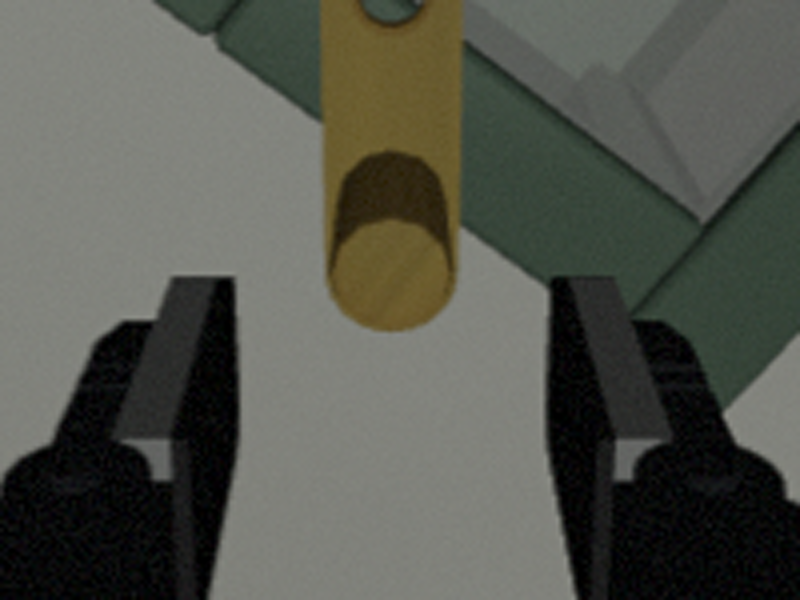

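```bash
python3 -m handwheel '[{"dx":0,"dy":-0.04,"dz":0.3,"roll":0},{"dx":0,"dy":0,"dz":0.3,"roll":0},{"dx":0,"dy":0,"dz":0.3,"roll":0},{"dx":0,"dy":0,"dz":0.1,"roll":0},{"dx":0,"dy":0,"dz":0,"roll":0}]'; python3 g.py
python3 - <<'E'
from h import *
a=env.read_camera('wrist');cv2.imwrite('pics/wrist6.png',a);cv2.imwrite('pics/wrist6z.png',cv2.resize(a[180:330,220:420],None,fx=4,fy=4,interpolation=2))
E
```

```text
clock: 7.48
tcp_pos: [0.5529, -0.0454, 0.1504]
orientation: [-0.001, 0.477, 0.879, -0.0]
wrist_force: [-0.1, -0.5, 0.3]
finger_gap: 0.0354
t 7.4833 tcp [ 0.5529 -0.0454  0.1504] ang 123.04 F [-0.05 -0.49  0.27] gap 0.0354
```

View pics/wrist6z.png

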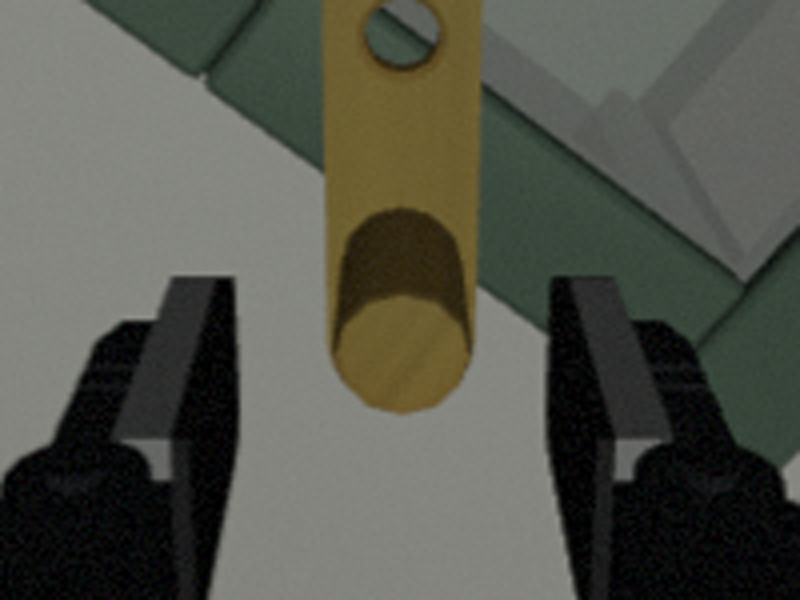

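```bash
python3 -m handwheel '[{"dx":0,"dy":0.05,"dz":0.3,"roll":0},{"dx":0,"dy":0,"dz":0.3,"roll":0},{"dx":0,"dy":0,"dz":0.15,"roll":0},{"dx":0,"dy":0,"dz":0,"roll":0},{"dx":0,"dy":0,"dz":0,"roll":0}]'; python3 g.py
python3 - <<'E'
from h import *
a=env.read_camera('wrist');cv2.imwrite('pics/wrist7.png',a);cv2.imwrite('pics/wrist7z.png',cv2.resize(a[180:330,220:420],None,fx=4,fy=4,interpolation=2))
E
```

```text
clock: 7.95
tcp_pos: [0.5543, -0.0449, 0.1362]
orientation: [-0.0, 0.477, 0.879, -0.0]
wrist_force: [0.5, 0.0, 0.0]
finger_gap: 0.0352
t 7.95 tcp [ 0.5543 -0.0449  0.1362] ang 123.04 F [0.46 0.04 0.03] gap 0.0352
```

View pics/wrist7z.png

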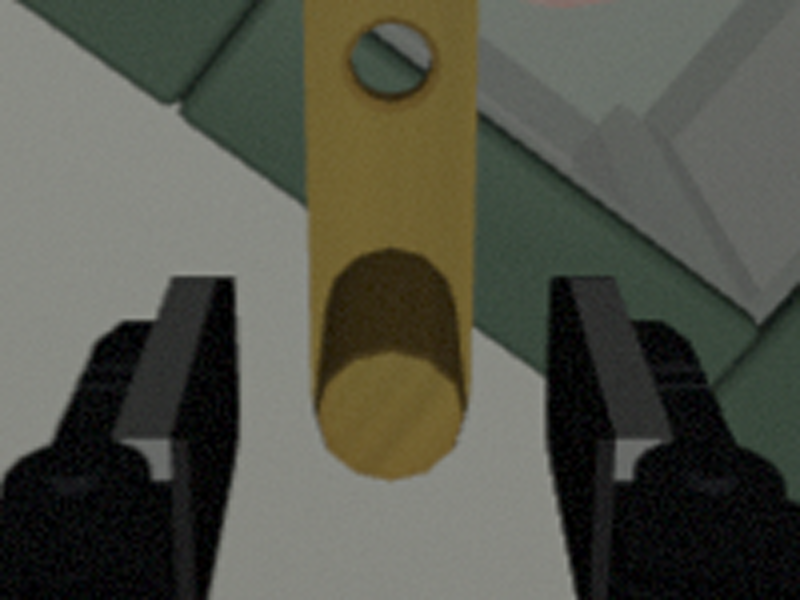

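```bash
python3 -m handwheel '[{"dx":0,"dy":0,"dz":0,"roll":0},{"dx":0,"dy":0,"dz":0,"roll":0},{"dx":0,"dy":0,"dz":0,"roll":0},{"dx":0,"dy":0,"dz":0,"roll":0},{"dx":0,"dy":0,"dz":0,"roll":0},{"dx":0,"dy":0,"dz":0,"roll":0}]' 255 30; python3 g.py
python3 - <<'E'
from h import *
a=env.read_camera('wrist');cv2.imwrite('pics/wrist8.png',a);cv2.imwrite('pics/wrist8z.png',cv2.resize(a[180:330,220:420],None,fx=4,fy=4,interpolation=2))
E
```

```text
clock: 8.5
tcp_pos: [0.5548, -0.0451, 0.1369]
orientation: [0.0, 0.477, 0.879, 0.0]
wrist_force: [0.0, 0.5, 1.1]
finger_gap: 0.0146
t 8.5 tcp [ 0.5548 -0.0451  0.1369] ang 123.04 F [0.04 0.49 1.11] gap 0.0146
```

View pics/wrist8z.png

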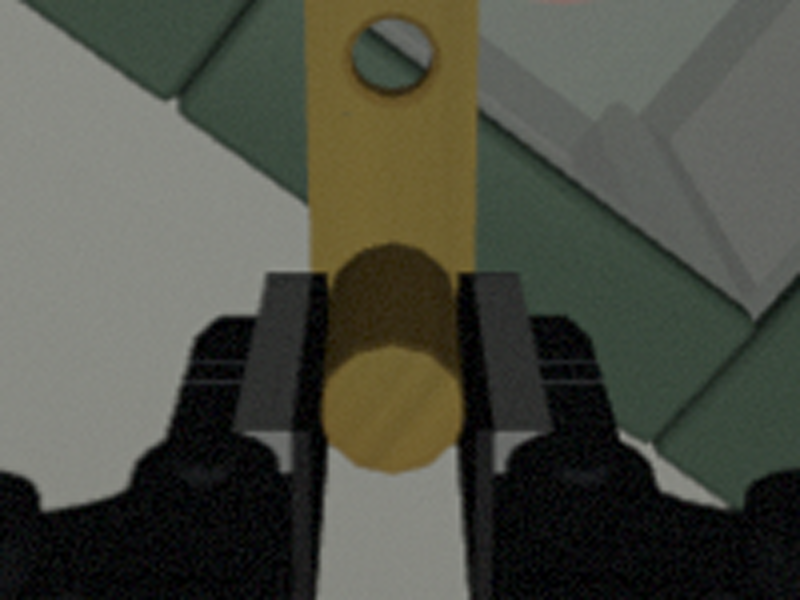

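```bash
python3 -m handwheel '[{"dx":0.02,"dy":0,"dz":-0.25,"roll":0},{"dx":0.03,"dy":0,"dz":-0.25,"roll":0},{"dx":0.03,"dy":0,"dz":-0.25,"roll":0}]';python3 -m handwheel '[{"dx":0.04,"dy":0,"dz":-0.25,"roll":0},{"dx":0.05,"dy":0,"dz":-0.25,"roll":0},{"dx":0.05,"dy":0,"dz":-0.25,"roll":0},{"dx":0.05,"dy":0,"dz":-0.25,"roll":0},{"dx":0,"dy":0,"dz":0,"roll":0},{"dx":0,"dy":0,"dz":0,"roll":0}]'; python3 g.py
python3 - <<'E'
from h import *
a=env.read_camera('wrist');cv2.imwrite('pics/wrist9.png',a)
a=env.read_camera('scene');cv2.imwrite('pics/scene9.png',cv2.resize(a[100:250,230:430],None,fx=4,fy=4,interpolation=2))
E
```

```text
clock: 8.8
tcp_pos: [0.5532, -0.0434, 0.1517]
orientation: [-0.001, 0.477, 0.879, -0.0]
wrist_force: [-0.9, 0.3, -2.3]
finger_gap: 0.0145
clock: 9.3
tcp_pos: [0.5516, -0.0402, 0.1719]
orientation: [0.0, 0.477, 0.879, 0.0]
wrist_force: [-0.2, 2.3, -3.1]
finger_gap: 0.0145
t 9.3 tcp [ 0.5516 -0.0402  0.1719] ang 123.06 F [-0.23  2.25 -3.06] gap 0.0145
```

View pics/wrist9.png

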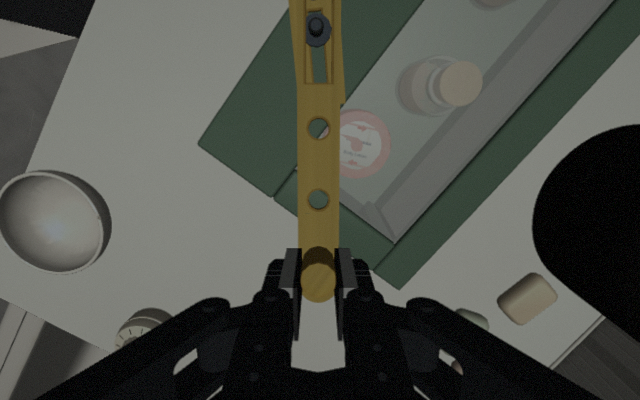

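View pics/scene9.png

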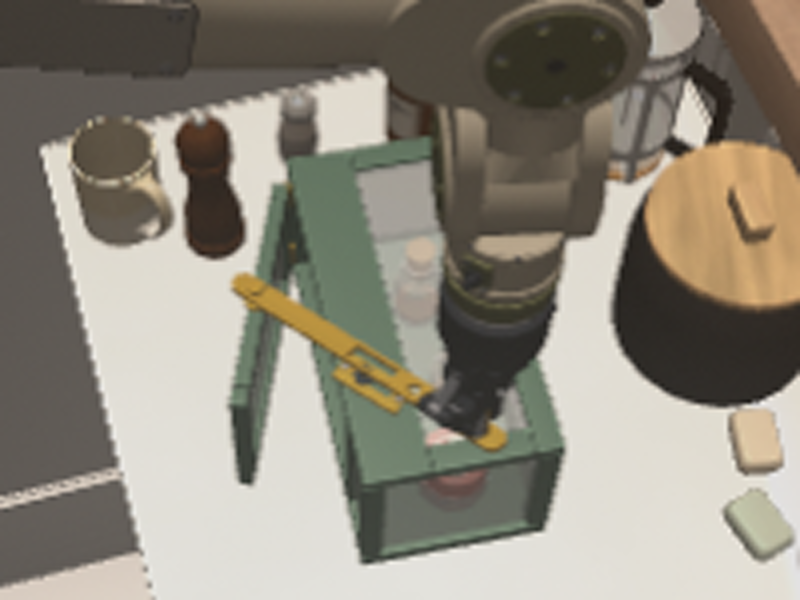

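```bash
python3 g.py .5066 .0295 .1725; python3 -m handwheel '[{"dx":0.4,"dy":0,"dz":0,"roll":0},{"dx":0.4,"dy":0,"dz":0,"roll":0},{"dx":0.4,"dy":0,"dz":0,"roll":0},{"dx":0.4,"dy":0,"dz":0,"roll":0},{"dx":0,"dy":0,"dz":0,"roll":0}]'; python3 g.py .5066 .0295 .1725
```

```text
t 9.4 tcp [ 0.5515 -0.0404  0.1714] ang 123.04 F [-1.87  2.78 -1.8 ] gap 0.0147
units [ 4.154  0.023 -0.054]
clock: 9.82
tcp_pos: [0.5348, -0.0139, 0.1724]
orientation: [0.002, 0.477, 0.879, -0.0]
wrist_force: [0.4, -1.2, -0.8]
finger_gap: 0.0145
t 9.8167 tcp [ 0.5348 -0.0139  0.1724] ang 123.04 F [ 0.36 -1.18 -0.82] gap 0.0145
units [ 2.589e+00  1.000e-03 -1.200e-02]
```

```bash
python3 -m handwheel '[{"dx":0.4,"dy":0,"dz":0,"roll":-0.1},{"dx":0.4,"dy":0,"dz":0,"roll":-0.1},{"dx":0.4,"dy":0,"dz":0,"roll":-0.1},{"dx":0.4,"dy":0,"dz":0,"roll":-0.1},{"dx":0.4,"dy":0.1,"dz":0,"roll":-0.15},{"dx":0,"dy":0,"dz":0,"roll":0},{"dx":0,"dy":0,"dz":0,"roll":0}]'; python3 g.py .5066 .0295 .1725
python3 - <<'E'
from h import *
import pickle
pickle.dump(env.calibration('wrist'),open('w10.pkl','wb'))
a=env.read_camera('wrist');cv2.imwrite('pics/wrist10.png',a)
a=env.read_camera('scene');cv2.imwrite('pics/scene10o.png',a);cv2.imwrite('pics/scene10.png',cv2.resize(a[100:250,230:430],None,fx=4,fy=4,interpolation=2))
E
```

```text
clock: 10.4
tcp_pos: [0.5119, 0.0218, 0.1712]
orientation: [-0.001, 0.451, 0.893, 0.0]
wrist_force: [0.1, 1.2, -1.2]
finger_gap: 0.0147
t 10.4 tcp [0.5119 0.0218 0.1712] ang 126.43 F [ 0.1   1.19 -1.23] gap 0.0147
units [ 0.467  0.015 -0.066]
```

View pics/wrist10.png

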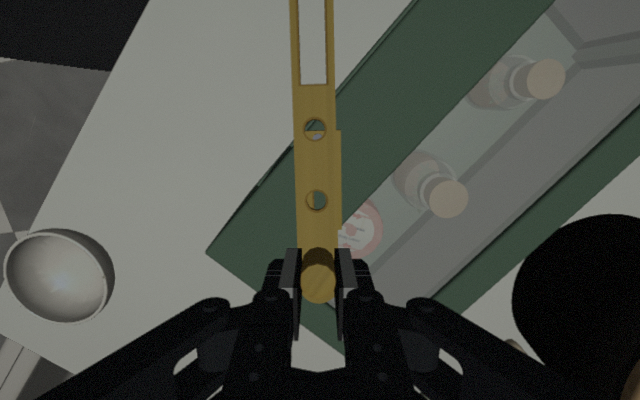

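View pics/scene10.png

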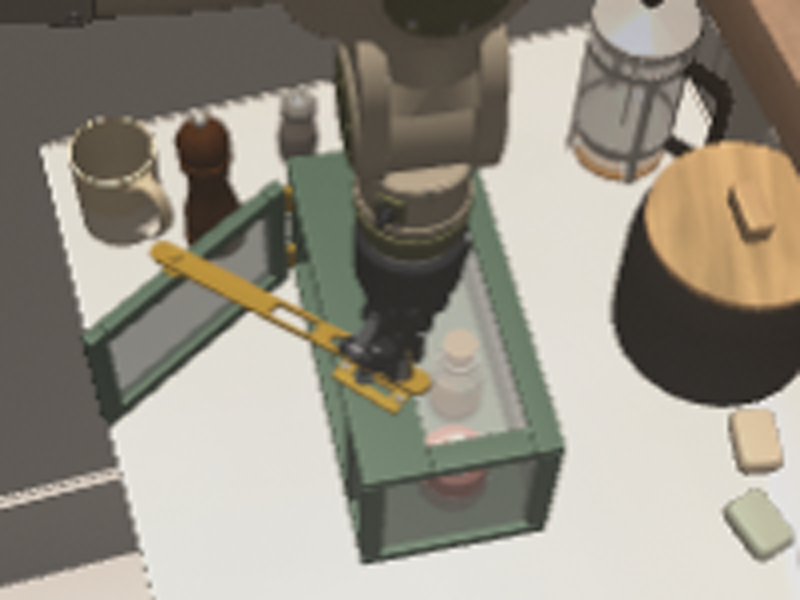

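```bash
python3 -m handwheel '[{"dx":0.24,"dy":0.02,"dz":0,"roll":0},{"dx":0.24,"dy":0,"dz":0,"roll":0},{"dx":0,"dy":0,"dz":0,"roll":0},{"dx":0,"dy":0,"dz":0,"roll":0},{"dx":0,"dy":0,"dz":0,"roll":0}]'; python3 g.py .5066 .0295 .1725
python3 - <<'E'
from h import *
import pickle
pickle.dump(env.calibration('wrist'),open('w11.pkl','wb'))
a=env.read_camera('wrist');cv2.imwrite('pics/wrist11.png',a);cv2.imwrite('pics/wrist11z.png',cv2.resize(a[100:300,230:400],None,fx=3,fy=3,interpolation=2))
W=env.calibration('wrist');print(proj(W,(.4912,.0486,.170)))
E
```

```text
clock: 10.92
tcp_pos: [0.5076, 0.0288, 0.1715]
orientation: [-0.0, 0.451, 0.892, 0.0]
wrist_force: [0.1, -0.7, -0.3]
finger_gap: 0.0145
t 10.9167 tcp [0.5076 0.0288 0.1715] ang 126.35 F [ 0.12 -0.72 -0.25] gap 0.0145
units [ 0.057 -0.021 -0.05 ]
[316.55653466 189.18309147]
```

View pics/wrist11z.png

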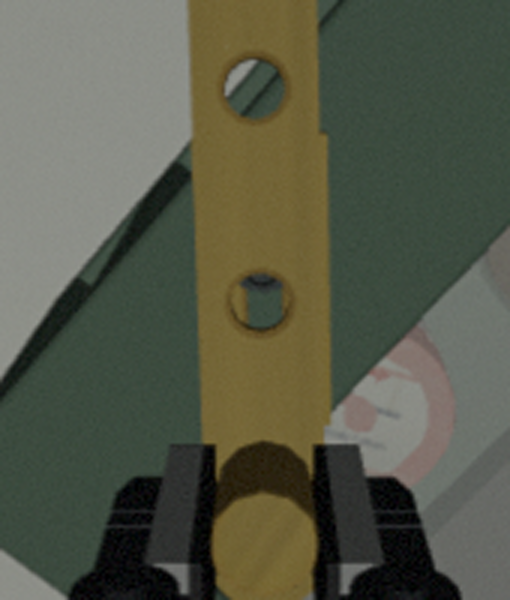

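Run:
```python
from h import *
import pickle
W=pickle.load(open('w11.pkl','rb'))
tx=np.array([np.cos(np.radians(126.35)),np.sin(np.radians(126.35))]);ty=np.array([tx[1],-tx[0]])
P=np.array([.4912,.0486])
for n,p,z in(('h2',(317,200.3),.191),('h1',(230+255/3,100+89/3),.187),('knob',(230+264/3,100+548/3),.1578+.0345+.033),('pinbase',(317,192),.159)):
  X=onz(W,*p,z);print(n,X.round(4),'rel pin tool x,y mm',((X[:2]-P)@tx*1e3).round(2),((X[:2]-P)@ty*1e3).round(2))
```

```text
h2 [0.4916 0.0487 0.191 ] rel pin tool x,y mm -0.16 0.32
h1 [0.471  0.0749 0.187 ] rel pin tool x,y mm 33.14 -0.65
knob [0.5069 0.0287 0.2253] rel pin tool x,y mm -25.37 0.84
pinbase [0.4941 0.0451 0.159 ] rel pin tool x,y mm -4.5 0.24
```

```bash
python3 -m handwheel '[{"dx":0.12,"dy":0,"dz":0,"roll":-0.1},{"dx":0,"dy":0,"dz":0,"roll":0},{"dx":-0.05,"dy":0,"dz":0.22,"roll":0},{"dx":-0.05,"dy":0,"dz":0.22,"roll":0},{"dx":-0.04,"dy":0,"dz":0.22,"roll":0},{"dx":-0.04,"dy":0,"dz":0.16,"roll":0},{"dx":0,"dy":0,"dz":0,"roll":0},{"dx":0,"dy":0,"dz":0,"roll":0}]'; python3 g.py
python3 - <<'E'
from h import *
import pickle
W=env.calibration('wrist');pickle.dump(W,open('w12.pkl','wb'))
a=env.read_camera('wrist');cv2.imwrite('pics/wrist12.png',a);cv2.imwrite('pics/wrist12z.png',cv2.resize(a[100:300,230:400],None,fx=3,fy=3,interpolation=2))
print((proj(W,(.4912,.0486,.170))-[230,100])*3)
E
```

```text
clock: 11.63
tcp_pos: [0.5084, 0.0276, 0.1548]
orientation: [-0.0, 0.447, 0.895, -0.0]
wrist_force: [1.8, -2.9, -0.1]
finger_gap: 0.0147
t 11.6333 tcp [0.5084 0.0276 0.1548] ang 126.93 F [ 1.76 -2.9  -0.08] gap 0.0147
[261.45389788 284.27564116]
```

View pics/wrist12z.png

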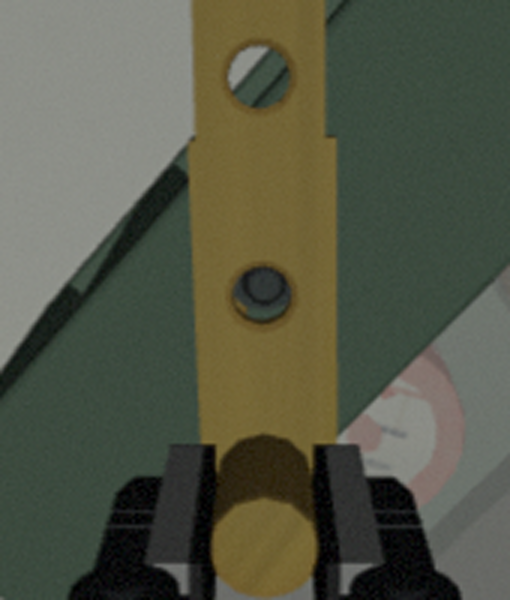

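```bash
python3 - <<'E'
from h import *
import pickle
W=pickle.load(open('w12.pkl','rb'))
a=np.radians(126.93);tx=np.array([np.cos(a),np.sin(a)]);ty=np.array([tx[1],-tx[0]])
px=lambda u,v:(230+(u+.5)/3-.5,100+(v+.5)/3-.5)
P=onz(W,*px(264,286),.170);print(P)
for z,p in((.1785,(263,292)),(.1735,(262,295))):
  X=onz(W,*px(*p),z);print(X,'rel pin mm',((X-P)[:2]@tx*1e3),(X-P)[:2]@ty*1e3)
E
python3 - <<'E'
import cv2
a=cv2.imread('pics/wrist12.png')[180:215,297:337]; cv2.imwrite('pics/w12y.png',cv2.resize(a,None,fx=15,fy=15,interpolation=2))
E
```

```text
[0.49147839 0.04865464 0.17      ]
[0.49054124 0.04965346 0.1785    ] rel pin mm 1.3615008739068497 -0.1490102657968325
[0.49155344 0.04802316 0.1735    ] rel pin mm -0.5498759930901563 -0.3194274934926854
```

View pics/w12y.png

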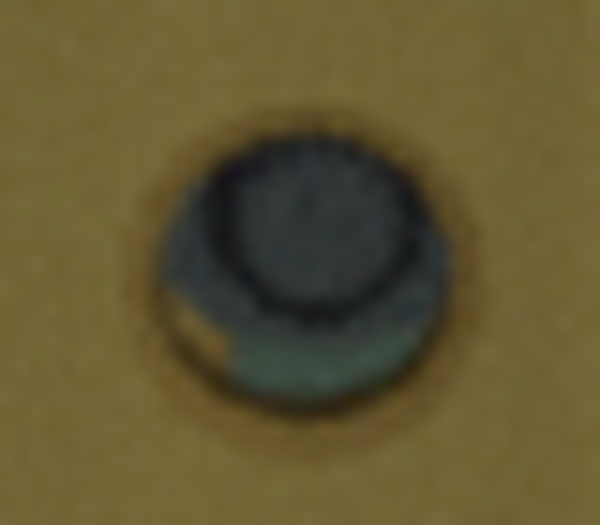

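Run:
```python
from h import *
import pickle
W=pickle.load(open('w12.pkl','rb'))
a=np.radians(126.93);tx=np.array([np.cos(a),np.sin(a)]);ty=np.array([tx[1],-tx[0]])
px=lambda u,v:(297+(u+.5)/15-.5,180+(v+.5)/15-.5)
P=onz(W,*px(313,222),.170);print(P)
for z,p in((.1785,(300,278)),(.176,(302,268))):
  X=onz(W,*px(*p),z);print(X,'rel pin mm',((X-P)[:2]@tx*1e3),(X-P)[:2]@ty*1e3)
```

```text
[0.49116705 0.04884846 0.17      ]
[0.49055432 0.04900983 0.1785    ] rel pin mm 0.49715015070101276 -0.39283784224528545
[0.49082514 0.04873804 0.176     ] rel pin mm 0.1171711542699826 -0.33965159373522313
```

```bash
python3 -m handwheel '[{"dx":0.02,"dy":0.02,"dz":0,"roll":0},{"dx":0,"dy":0,"dz":0.05,"roll":0},{"dx":-0.01,"dy":0,"dz":0.05,"roll":0},{"dx":-0.01,"dy":0,"dz":0.05,"roll":0},{"dx":0,"dy":0,"dz":0.05,"roll":0}]'; python3 g.py;  python3 -m handwheel '[{"dx":-0.01,"dy":0,"dz":0.05,"roll":0},{"dx":-0.01,"dy":0,"dz":0.05,"roll":0},{"dx":0,"dy":0,"dz":0,"roll":0}]'; python3 g.py
```

```text
clock: 12.1
tcp_pos: [0.5091, 0.0278, 0.1512]
orientation: [0.0, 0.447, 0.895, -0.0]
wrist_force: [2.5, -2.8, 1.3]
finger_gap: 0.0147
t 12.1 tcp [0.5091 0.0278 0.1512] ang 126.94 F [ 2.46 -2.83  1.34] gap 0.0147
clock: 12.35
tcp_pos: [0.5091, 0.0275, 0.1489]
orientation: [-0.0, 0.447, 0.895, -0.0]
wrist_force: [1.2, -2.2, 1.2]
finger_gap: 0.0141
t 12.35 tcp [0.5091 0.0275 0.1489] ang 126.93 F [ 1.17 -2.18  1.23] gap 0.0141
```

```bash
python3 -m handwheel '[{"dx":-0.01,"dy":0,"dz":0.05,"roll":0},{"dx":0,"dy":0,"dz":0.05,"roll":0},{"dx":0,"dy":0,"dz":0,"roll":0}]'; python3 g.py
python3 - <<'E'
from h import *
import pickle
W=env.calibration('wrist');pickle.dump(W,open('w13.pkl','wb'))
a=env.read_camera('wrist');cv2.imwrite('pics/wrist13.png',a);cv2.imwrite('pics/w13y.png',cv2.resize(a[180:220,297:337],None,fx=12,fy=12,interpolation=2))
E
```

```text
clock: 12.6
tcp_pos: [0.5092, 0.0274, 0.1469]
orientation: [-0.0, 0.447, 0.895, -0.0]
wrist_force: [2.3, -1.8, 1.0]
finger_gap: 0.0144
t 12.6 tcp [0.5092 0.0274 0.1469] ang 126.94 F [ 2.26 -1.77  1.04] gap 0.0144
```

View pics/w13y.png

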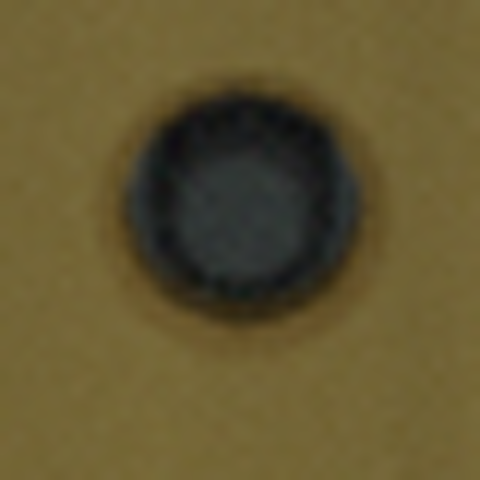

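```bash
python3 -m handwheel '[{"dx":-0.01,"dy":0,"dz":0.05,"roll":0},{"dx":0,"dy":0,"dz":0.05,"roll":0},{"dx":-0.01,"dy":0,"dz":0.05,"roll":0},{"dx":0,"dy":0,"dz":0,"roll":0}]'; python3 -m handwheel '[{"dx":-0.01,"dy":0,"dz":0.05,"roll":0},{"dx":0,"dy":0,"dz":0.05,"roll":0},{"dx":-0.01,"dy":0,"dz":0.05,"roll":0},{"dx":0,"dy":0,"dz":0,"roll":0}]'; python3 g.py
```

```text
clock: 12.98
tcp_pos: [0.5095, 0.027, 0.1439]
orientation: [-0.0, 0.447, 0.895, -0.0]
wrist_force: [1.8, -2.3, 0.3]
finger_gap: 0.0143
clock: 13.32
tcp_pos: [0.5098, 0.0267, 0.141]
orientation: [-0.0, 0.447, 0.895, -0.0]
wrist_force: [0.9, -1.0, -0.3]
finger_gap: 0.0144
t 13.3167 tcp [0.5098 0.0267 0.141 ] ang 126.94 F [ 0.86 -1.03 -0.35] gap 0.0144
```

```bash
python3 -m handwheel '[{"dx":-0.01,"dy":0,"dz":0.05,"roll":0},{"dx":0,"dy":0,"dz":0.05,"roll":0},{"dx":-0.01,"dy":0,"dz":0.05,"roll":0},{"dx":0,"dy":0,"dz":0,"roll":0}]'; python3 -m handwheel '[{"dx":0,"dy":0,"dz":0.04,"roll":0},{"dx":0,"dy":0,"dz":0,"roll":0},{"dx":0,"dy":0,"dz":0,"roll":0}]'; python3 g.py
```

```text
clock: 13.65
tcp_pos: [0.51, 0.0264, 0.1379]
orientation: [-0.0, 0.447, 0.895, -0.0]
wrist_force: [1.9, -1.6, 0.7]
finger_gap: 0.0141
clock: 13.9
tcp_pos: [0.5101, 0.0264, 0.1374]
orientation: [0.0, 0.447, 0.895, -0.0]
wrist_force: [1.1, -3.0, -0.3]
finger_gap: 0.0146
t 13.9 tcp [0.5101 0.0264 0.1374] ang 126.94 F [ 1.14 -2.95 -0.34] gap 0.0146
```

```bash
python3 -m handwheel '[{"dx":0,"dy":0,"dz":0.04,"roll":0},{"dx":0,"dy":0,"dz":0,"roll":0},{"dx":0,"dy":0,"dz":0,"roll":0}]'; python3 g.py;python3 -m handwheel '[{"dx":0,"dy":0,"dz":0.04,"roll":0},{"dx":0,"dy":0,"dz":0,"roll":0},{"dx":0,"dy":0,"dz":0,"roll":0}]'; python3 g.py
```

```text
clock: 14.15
tcp_pos: [0.5102, 0.0264, 0.1372]
orientation: [0.0, 0.447, 0.895, 0.0]
wrist_force: [-0.2, -1.5, 5.2]
finger_gap: 0.0147
t 14.15 tcp [0.5102 0.0264 0.1372] ang 126.94 F [-0.2  -1.5   5.17] gap 0.0147
clock: 14.4
tcp_pos: [0.5103, 0.0264, 0.1371]
orientation: [0.001, 0.447, 0.895, 0.0]
wrist_force: [-1.3, -1.6, 9.9]
finger_gap: 0.0148
t 14.4 tcp [0.5103 0.0264 0.1371] ang 126.94 F [-1.27 -1.59  9.86] gap 0.0148
```

Run:
```python
from h import *
a=env.read_camera('wrist');cv2.imwrite('pics/wrist14.png',a);cv2.imwrite('pics/w14z.png',cv2.resize(a[100:300,220:420],None,fx=3,fy=3,interpolation=2))
a=env.read_camera('scene');cv2.imwrite('pics/scene14.png',cv2.resize(a[100:250,230:430],None,fx=4,fy=4,interpolation=2))
```

```text
(no output)
```

View pics/w14z.png

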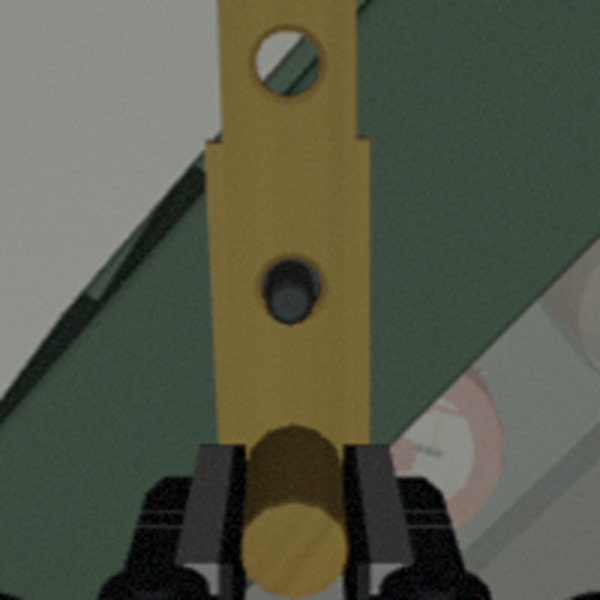

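View pics/scene14.png

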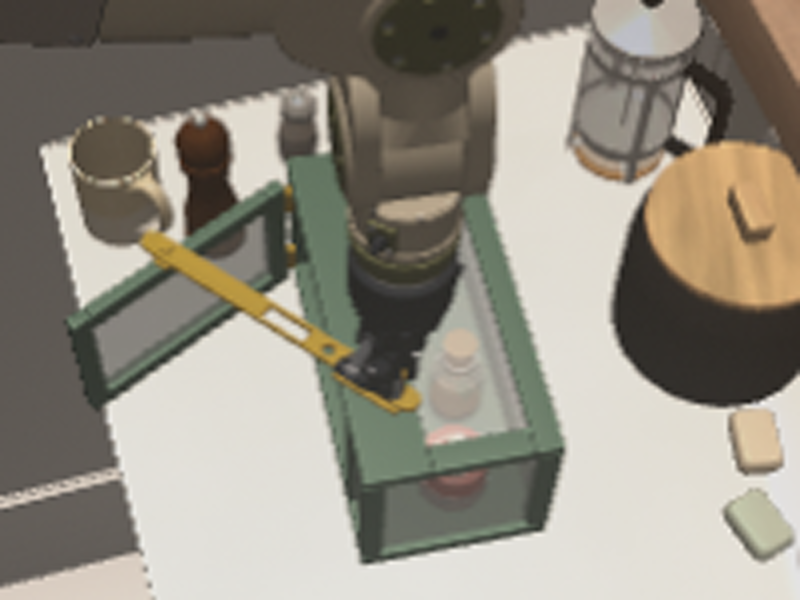

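```bash
python3 -m handwheel '[{"dx":0,"dy":0,"dz":-0.05,"roll":0},{"dx":0,"dy":0,"dz":-0.03,"roll":0},{"dx":0,"dy":0,"dz":0,"roll":0}]'; python3 -m handwheel '[{"dx":0,"dy":0,"dz":0,"roll":0},{"dx":0,"dy":0,"dz":0,"roll":0},{"dx":0,"dy":0,"dz":0,"roll":0},{"dx":0,"dy":0,"dz":0,"roll":0},{"dx":0,"dy":0,"dz":0,"roll":0},{"dx":0,"dy":0,"dz":0,"roll":0},{"dx":0,"dy":0,"dz":0,"roll":0}]' 110; python3 g.py
```

```text
clock: 14.75
tcp_pos: [0.5102, 0.0264, 0.1373]
orientation: [0.0, 0.447, 0.895, -0.0]
wrist_force: [1.8, -1.6, 2.1]
finger_gap: 0.0146
clock: 15.33
tcp_pos: [0.51, 0.0265, 0.1373]
orientation: [-0.0, 0.447, 0.895, -0.0]
wrist_force: [-0.5, -0.6, -0.4]
finger_gap: 0.0484
t 15.3333 tcp [0.51   0.0265 0.1373] ang 126.94 F [-0.5  -0.55 -0.45] gap 0.0484
```

```bash
python3 -m handwheel '[{"dx":0,"dy":0,"dz":-0.3,"roll":0},{"dx":0,"dy":0,"dz":-0.6,"roll":0},{"dx":0,"dy":0,"dz":-1,"roll":0},{"dx":0,"dy":0,"dz":-1,"roll":0},{"dx":0,"dy":0,"dz":-1,"roll":0},{"dx":0,"dy":0,"dz":-1,"roll":0},{"dx":0,"dy":0,"dz":-1,"roll":0},{"dx":0,"dy":0,"dz":-0.5,"roll":0}]';python3 -m handwheel '[{"dx":0,"dy":0,"dz":0,"roll":0},{"dx":0,"dy":0,"dz":0,"roll":0}]'; python3 g.py
python3 - <<'E'
from h import *
W=env.calibration('wrist')
a=env.read_camera('wrist');cv2.imwrite('pics/wrist15.png',a)
b=env.read_camera('scene');cv2.imwrite('pics/scene15.png',cv2.resize(b[100:250,230:430],None,fx=4,fy=4,interpolation=2))
cv2.imwrite('pics/top15.png',env.read_camera('top'))
print(proj(W,(.5092,.0258,.191)),proj(W,(.4912,.0486,.170)))
E
```

```text
clock: 16.0
tcp_pos: [0.5109, 0.0263, 0.2684]
orientation: [0.002, 0.447, 0.895, 0.001]
wrist_force: [0.1, -0.6, 0.9]
finger_gap: 0.0488
clock: 16.17
tcp_pos: [0.5103, 0.0264, 0.2654]
orientation: [0.0, 0.447, 0.895, 0.0]
wrist_force: [0.1, -0.5, 0.4]
finger_gap: 0.0487
t 16.1667 tcp [0.5103 0.0264 0.2654] ang 126.94 F [ 0.07 -0.49  0.36] gap 0.0487
[317.12816793 197.55594375] [316.34225223 155.54313345]
```

View pics/wrist15.png

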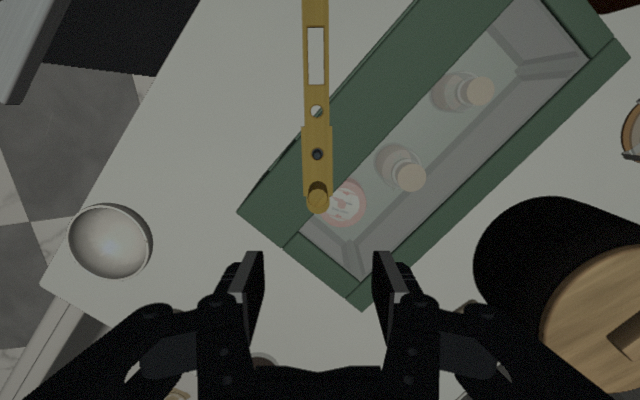

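View pics/scene15.png

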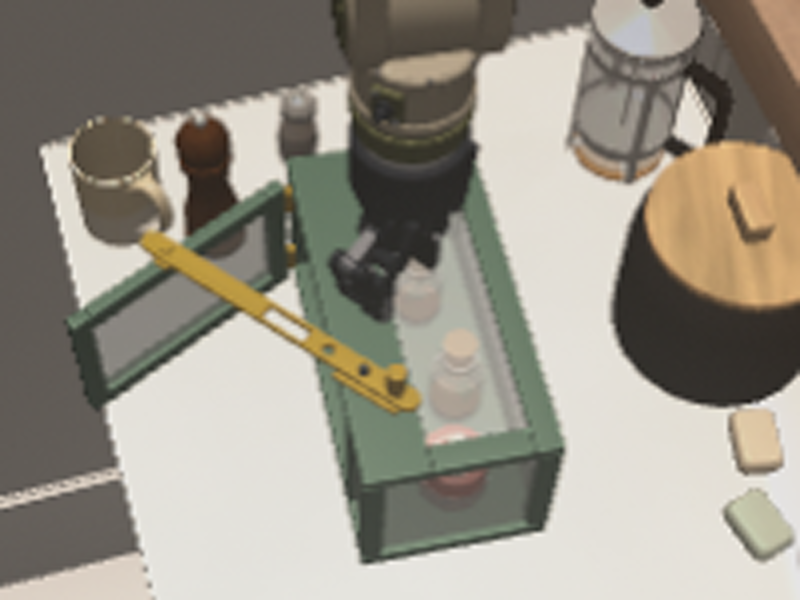

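View pics/top15.png

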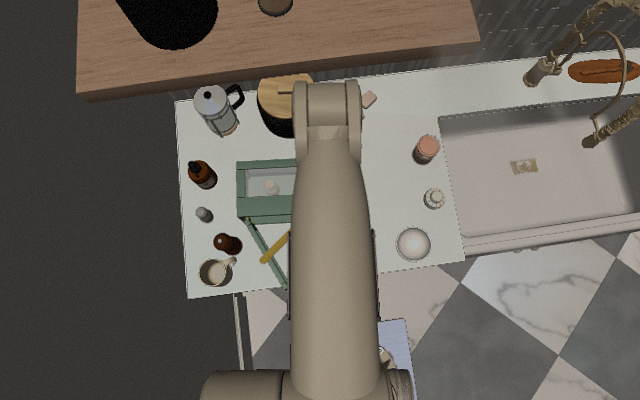

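```bash
python3 -c "
from workcell import env
print(env.hand_in())"
```

```text
the job is handed in; nothing more can be done
None
```

The window is open wider and the stay's end hole sits over the pin with the bar flat. I let go and handed the job in at about 16 s of the 64 s allowed. I lifted the bar 35 mm at the knob and pushed the window from about 20° to about 60° open, an angle I worked out rather than measured. I then lined the end hole up with the pin by wrist camera and lowered it in 1 mm steps.

**Last checks:**
- **Fit:** The wrist view shows the pin in the hole nearest the knob, at pixel (317, 154). The knob at (317, 197) is where a flat bar should put it.
- **Height:** With the bar down, the tool was back within 0.5 mm of the height at which I first gripped the knob.
- **Force:** Horizontal forces while lowering were about 3 N. After the bar met its rest I pressed a little further to confirm it, reaching 10 N upward, then eased off before opening the fingers. It never stuck on the pin.
- **After release:** The wrist force was about zero and the gripper was clear above. The bystanders I could see in the pictures stood where they did at the start.

**One disagreement:** The first grip closed on nothing above the knob. In the wrist pictures the fingertips looked about 37 mm higher than the reported tool point suggests. I used the pictures instead, lowered in checked steps, and gripped the knob on the second try, with the gap reading 14.6 mm on a 16 mm knob.

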